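# Raise the test pressure by four clicks and lock it

### The arm

A 6-joint arm with a two-finger parallel gripper is mounted at the origin on a cart in front of the work surface, level with it; the furniture and walls round the work are solid. World frame = base frame: x ahead of the robot, y to its left, z up, the work surface at z = 0. Lengths are in m, angles in degrees, forces in N, time in s.
With the tool pointing down it reaches from about 0.4 to 0.825 m from the base axis. Payload 7 kg.
Tool frame: the origin (TCP) lies between the finger pads; the fingertips stand ctrl.nose_length ahead of it and the grasp point (between the pads) lies 2 mm behind it (ctrl.nose_length is the distance from the TCP to the fingertips, in m); z points along the fingers, y is the line along which they close (so a half turn about z gives the same grasp; the last joint's range is limited). The gripper opens to 88 mm and grips with 3 to 60 N. Pads are 19 mm wide; open, the fingers measure 130 mm over their backs; the gripper's body (78 mm by 193 mm) begins 47 mm behind the grasp point.
Start: joints at [-49.039, 20.546, 0.682, 0, -70.136, -16.507], TCP at [0.279, -0.614, 0.244] pointing down, gripper open.
Joint ranges: [-176.03, 176.03], [-82.01, 121.73], [-58.28, 71.71], [-173.87, 95.51], [-174.79, -0.11], [-173.66, 173.66]. Speed limits (degrees/s): [136.94, 136.94, 172.46, 180, 180, 180].

### API

Orientations are given as [roll, pitch, yaw] about the fixed x, y, z axes, in that order (R = Rz(yaw) Ry(pitch) Rx(roll)).
In Python, from plant import ctrl gives the robot as it stands.
- The arm moves only by the tool apply_moves, never from a script. Its argument "commands" is a list of rows, each a list of 3 entries, a list of its own where there are three numbers: the shift along the world's x, y, z in cm, then the turn about the world's z in rad, then the closure, from 0 (fully open) to 1 (shut). In form: [[[x, y, z], turn, jaw], ...]. A call has 1 to 20 rows; each row is the pose to reach, as a shift and turn from the pose commanded when the call began; what a row does not reach only later rows make up. A row lasts 1/12 s, in which the tool goes at most 41.7 mm and 7.16 degrees, less where a joint would pass 70% of its speed; a pose out of reach is approached as far as the arm can. A call with a gripper value outside its range is refused whole. The fingers move at their own pace and stop on an object; the grip force is fixed at half the most. Time passes only in rows, so rows that repeat a pose let the fingers close. It gives the time, the measured TCP pose, the force, the opening and the grip force at its end, in the units of the state.
- ctrl.get_obs(): the state, without advancing time (a new reading comes with each control period).
- ctrl.snapshot(name): name is "side" or "top"; returns a dict with "img" (384x512x3 uint8, red, green, blue), "fx", "fy", "cx", "cy" (pixels), "T" (4x4, takes a point from camera to world coordinates). Camera axes: x right, y up, looking along -z (the intrinsics and any distortion apply to the point x, -y, -z); pixel columns grow to the right and rows downward; lengths in m; the calibration is good to about 2 mm. A picture is of the moment at which its call begins. There is no depth.
- ctrl.close_job(): hands the job in; it is judged then, once.
Trained networks look in a picture, given as the dict that the camera call returned (one of the last four; its "shot" number tells which), for a name from the list of things; names that differ only in an ending like _2 or _b are one class to them, and where a whole thing is asked for, a point or a joint stands for the part that bears it (a point fixed in the world has none). Each returns a list of dicts, best first, with "score" (0 to 1); they miss things now and then, are a little off and sometimes report something else, mostly with a low value. They report only what shows in the picture. A call takes as long as a camera call.
- ctrl.search_frame(picture, target): "at" ([column, row] in pixels, amid what is visible of it).
- ctrl.spot_point(picture, target): "at" ([column, row] in pixels: a listed point, or the origin of a listed thing).
The state is a dict: "clock": time; "joint_pos": joint angles; "qvel": joint speeds; "tau": joint torques, N m; "tool_pos": TCP position; "orientation": TCP orientation; "force": force on the tool from outside, world axes, zero at the start; "moment": the same for the moment, N m; "opening": finger opening in m; "gripper_force": force on a finger pad.
Only numpy, scipy, OpenCV 4.12 (cv2) and the standard library are available. Lean on these libraries where they do the work, as an engineer would, in place of code of your own. Each camera call takes 0.05 s, during which the arm holds its last target. There are 200 camera calls.

### The job

On the grey pressure regulator block, turn the click-stop dial exactly four clicks clockwise (seen from above) from where it stands, no further, by pushing its finger fin with a fingertip. Then push the locking tab towards the dial until it is fully home. Only push lightly with the fingers: do not pinch or grip anything, and leave the nozzle, the nut and the tin beside the block where they are.

Things in the scene. Friction and masses are not known exactly. Their poses are not given: they have to be found in the camera images.
- regulator: grey pressure regulator block, fixed to the bench, 140 (x) x 250 (y) x 50 mm high; origin at the centre of its underside on the bench. Its y axis runs lengthwise from the tab end to the dial end; its z is up. Its top is level, 50 mm above the bench. Two line connections stick out to 94 mm on its +x face
- dial_axis (a point): point on the dial's vertical axis, on its flat top face, 64 mm above the bench, 50 mm along the block's +y from its centre. The dial is an aluminium disc, 98 mm diameter, 14 mm high over the block's top, with a ribbed edge
- fin (a point): centre of the black finger fin standing on the dial, 36 mm from the dial's axis, 15 mm above its flat face. The fin is an upright plate running radially on one side only, 13 to 47 mm from the axis, 10 mm thick, top 27 mm above the face (91 mm above the bench); it is also the pointer. Push it sideways to turn the dial
- dial (a joint): dial angle, rad, grows clockwise seen from above. Rests in click stops 0.349 (20 deg) apart, 0 to 3.84, each marked by a line on the block; starts in one of the first four. At 0 the fin points 230 deg anticlockwise from the block's +x. Pushed at 36 mm radius each click takes 3 to 4 N at first, nothing half-way, where the dial jumps on into the next stop by itself
- tab_top (a point): top centre of the black upright locking tab at the block's other end: 26 mm wide (block x), 10 mm thick (block y), top 82 mm above the bench. A thin foot plate, 22 mm long (block y), 5 mm high over the block's top, slides with it. It slides along the block's +y towards the dial on the block's centre line, and starts 135 mm from the dial's axis
- tab (a joint): slide of the locking tab, m: 0 at the start (unlocked), 0.024 fully home (solid stop). It stays where it is left, takes about 2 N to push, and its hidden bolt then stops the dial from turning; it goes home only with the dial resting in a click stop
- nozzle: steel injector nozzle standing upright on the bench beside the block, 18 mm diameter, 54 mm high, to be left alone; origin at the centre of its underside
- nut: steel union nut on the bench, 27 mm across, 20 mm high, past the dial end of the block, to be left alone; origin at the centre of its underside
- tin: closed round grease tin on the bench past the tab end of the block, 68 mm diameter, 34 mm high, to be left alone; origin at the centre of its underside

How it is judged (in metres and radians):
On the way, in this order (a step that is already met when the one before it is completed fails the run):
1. the dial rests four clicks clockwise of where it started (distance of fin from where it was at the start of the episode between 0.0433 and 0.0491 m and velocity of joint dial between -0.1 and 0.1 rad/s), for 0.3 s.
2. the locking tab is pushed fully home (value of joint tab above 0.021 m), for 0.2 s.
At the end, for the whole second after the job is handed in: the dial rests within 6 degrees of the fourth click stop clockwise from its start, the locking tab is within 3 mm of fully home, and the nozzle (still upright), nut and tin are within 15 mm of where they stood (all of step 1 and value of joint tab above 0.021 m and distance of each of nozzle, nut, tin from where it was at the start of the episode below 0.015 m and angle between nozzle's own z axis and vertical below 0.2 rad); the robot touches nothing.
It fails at once if the dial is turned more than half a click past the fourth click (distance of fin from where it was at the start of the episode above 0.0521 m).
It fails at once if the fingers press on or pinch the block, dial or tab with more than 30 N (contact force between the fingers and regulator above 30 N).
It fails at once if the nozzle, nut or tin is lifted, tipped or pushed away (distance of any of nozzle, nut, tin from where it was at the start of the episode above 0.015 m or angle between nozzle's own z axis and vertical above 0.5 rad).
It also fails if it takes over 64 s, if anything falls off the work surface, if the arm or the gripper's body presses on something with over 40 N, if the wrist force passes 120 N, or if a joint passes its speed limit or range.

## Working session

There is one attempt and no reset: what is moved stays moved. The work goes in short steps, Python scripts to look and compute and a tool call to move; the robot and the scene stay as the last step left them, time stands still between calls to the robot, and variables do not carry over. Pictures are saved under pics/ and viewed, at most 10 in all, crops included, and the job is handed in when it is done.

Besides the shell and the picture viewer there is one more tool, called as name([rows], argument=value, ...), one row to a line, values as JSON. apply_moves: Moves the arm, as the interface text tells. Its arguments: {"type":"object","properties":{"commands":{"type":"array"}},"required":["commands"]}

```bash
mkdir -p pics; ls; cat > h.py <<'E'
import numpy as np, cv2
from plant import ctrl
def ray(s,at):
    x=(at[0]-s["cx"])/s["fx"]; y=(at[1]-s["cy"])/s["fy"]
    T=np.array(s["T"]); return T[:3,3], T[:3,:3]@np.array([x,-y,-1])
def atz(s,at,z):
    o,d=ray(s,at); return o+d*(z-o[2])/d[2]
def proj(s,p):
    T=np.array(s["T"]); c=T[:3,:3].T@(np.array(p)-T[:3,3])
    return [s["cx"]+s["fx"]*c[0]/-c[2], s["cy"]+s["fy"]*-c[1]/-c[2]]
Z=dict(regulator=0,dial_axis=.064,fin=.079,tab_top=.082,nozzle=0,nut=0,tin=0)
def look(names,cams=("top","side")):
    for c in cams:
        s=ctrl.snapshot(c)
        for n in names:
            r=ctrl.spot_point(s,n)[:2]
            print(c,n,[(np.round(q["at"],1).tolist(),round(q["score"],2),np.round(atz(s,q["at"],Z[n]),4).tolist()) for q in r])
        yield c,s
E
python3 - <<'E'
from h import *
print(ctrl.nose_length, ctrl.get_obs())
for c,s in look(list(Z)):
    print({k:s[k] for k in s if k!="img"})
    cv2.imwrite(f"pics/{c}0.png",s["img"][:,:,::-1])
E
```

```text
pics
0.017 {'clock': 0.0, 'joint_pos': array([-4.90390881e+01,  2.05923850e+01,  6.33429540e-01, -1.90648911e-02,
       -7.01351802e+01, -1.65064206e+01]), 'qvel': array([ 0.01733852,  0.07036462,  0.00947804, -0.05642414, -0.01889497,
       -0.01316079]), 'tau': array([ 5.87777195e-04, -5.82728219e+01,  2.93044764e+01,  6.99717119e+00,
        6.77403106e-03, -1.44848550e-04]), 'tool_pos': array([ 0.27920823, -0.61404428,  0.24261264]), 'orientation': array([ 1.79904652e+02, -9.56506068e-03, -1.55551994e+02]), 'force': array([ 0.41688902, -0.78302329,  0.79665002]), 'moment': array([-0.00940674,  0.02102464, -0.03336899]), 'gripper_force': 0.0, 'opening': 0.08747890404639935}
top regulator [([300.9, 209.5], 0.71, [0.5753, -0.1339, 0.0])]
top dial_axis [([278.7, 205.0], 0.75, [0.5823, -0.0786, 0.064])]
top fin [([289.5, 223.9], 0.68, [0.5386, -0.1003, 0.079])]
top tab_top [([339.3, 210.3], 0.46, [0.5652, -0.211, 0.082])]
top nozzle [([370.8, 202.9], 0.54, [0.5862, -0.3007, 0.0])]
top nut [([226.4, 215.4], 0.47, [0.5665, 0.0433, 0.0])]
top tin [([388.7, 228.5], 0.56, [0.5243, -0.339
[... 615 characters left out ...]
1], 0.27, [0.575, -0.2012, 0.064])]
side fin [([224.4, 199.4], 0.85, [0.5392, -0.0965, 0.079])]
side tab_top [([233.3, 233.8], 0.54, [0.5624, -0.2141, 0.082])]
side nozzle [([248.0, 295.8], 0.56, [0.5911, -0.3038, 0.0])]
side nut [([239.7, 188.6], 0.63, [0.5687, 0.0517, 0.0])]
side tin [([209.4, 304.9], 0.71, [0.5171, -0.3251, 0.0])]
{'fx': 461.3341946157718, 'fy': 461.3341946157718, 'cx': 256.06489364975334, 'cy': 185.87665553685238, 'T': array([[ 0.99992818,  0.009204  , -0.00767647,  0.60188766],
       [-0.01161232,  0.58552238, -0.81057307, -0.909364  ],
       [-0.00296577,  0.81060399,  0.5855872 ,  0.70248057],
       [ 0.        ,  0.        ,  0.        ,  1.        ]]), 'shot': 2}
```

```bash
python3 - <<'E'
import cv2
a=cv2.imread("pics/top0.png")[130:280,200:400]; b=cv2.imread("pics/side0.png")[130:330,140:340]
cv2.imwrite("pics/top0c.png",cv2.resize(a,None,fx=4,fy=4,interpolation=cv2.INTER_CUBIC))
cv2.imwrite("pics/side0c.png",cv2.resize(b,None,fx=3,fy=3,interpolation=cv2.INTER_CUBIC))
E
```

```text
(no output)
```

View pics/top0c.png

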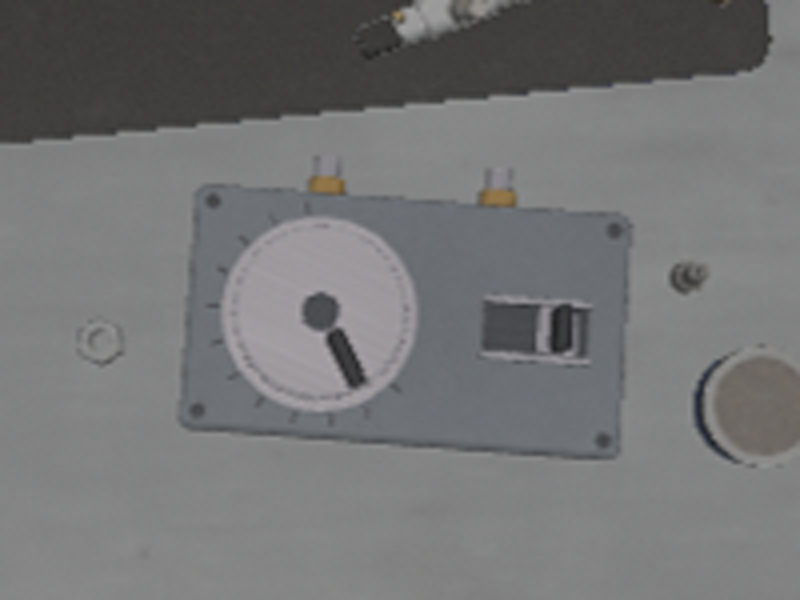

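View pics/side0c.png

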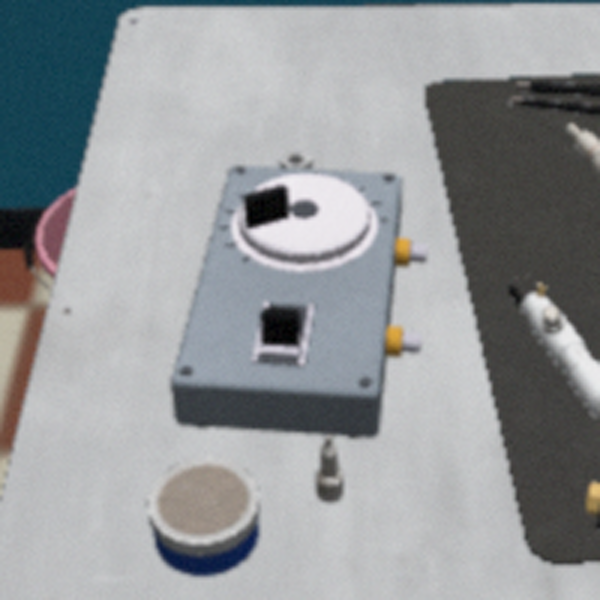

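Top crop: dial centre at about (320,312), with the fin pointing down-right to about (360,385). The stop lines start at about (398,388). The tab is at (565,328) with its slot to the left, and the line connections face up (+x). The side crop agrees. Next I'll refine the block pose from the corners.

```bash
cat >> h.py <<'E'
def blockpose(s,crop):
    c=np.array(crop)/4+np.array([200,130])
    w=np.array([atz(s,p,.05)[:2] for p in c]); m=np.array([[70,125],[70,-125],[-70,-125],[-70,125]])/1e3
    wc=w-w.mean(0); H=(m.T@wc); yaw=np.arctan2(H[0,1]-H[1,0],H[0,0]+H[1,1])
    return w.mean(0),yaw,np.linalg.norm(w-np.roll(w,1,0),axis=1)
E
python3 - <<'E'
from h import *
s=ctrl.snapshot("top")
c,yaw,L=blockpose(s,[(203,187),(630,215),(620,458),(182,428)])
print(c,np.degrees(yaw),L)
R=np.array([[np.cos(yaw),-np.sin(yaw)],[np.sin(yaw),np.cos(yaw)]])
ax=c+R@[0,.05]; tab=c+R@[0,-.085]; print("axis",ax,"tab",tab)
q=lambda x,y:np.array([200+x/4,130+y/4])
print("dial centre px",atz(s,q(320,312),.064))
for p,z in (((330,335),.091),((358,387),.091)):
    d=atz(s,q(*p),z)[:2]-ax; print(np.hypot(*d),np.degrees(np.arctan2(d[1],d[0])-yaw)%360)
# which stop matches: predicted fin centre in both cams
s2=ctrl.snapshot("side")
for k in range(4):
    a=np.radians(230-20*k)+yaw; P=[*(ax+.036*np.array([np.cos(a),np.sin(a)])),.079]
    print(k,np.degrees(a),P,proj(s,P),proj(s2,P))
E
```

```text
[ 0.56988398 -0.13208302] -5.607779984230165 [0.13791471 0.24451694 0.1383265  0.24750106]
axis [ 0.57476989 -0.08232231] tab [ 0.56157795 -0.21667622]
dial centre px [ 0.57550532 -0.0812752   0.064     ]
0.014317387677695794 196.2554974720274
0.04609169018629788 207.1315959503224
0 224.39222001576985 [np.float64(0.5490454501908825), np.float64(-0.10750670208009928), 0.079] [np.float64(292.6011700784642), np.float64(219.07677732911932)] [np.float64(228.64804806169366), np.float64(202.4160461571459)]
1 204.39222001576985 [np.float64(0.5419832557220461), np.float64(-0.09718962225064848), 0.079] [np.float64(288.0478140515639), np.float64(222.4111360685266)] [np.float64(225.63204852380082), np.float64(199.5867365689818)]
2 184.39222001576985 [np.float64(0.5388756128150964), np.float64(-0.08507932570242921), 0.079] [np.float64(282.61258206084267), np.float64(223.97970141412358)] [np.float64(224.46970423132422), np.float64(196.3020373138449)]
3 164.39222001576985 [np.float64(0.5400973490685366), np.float64(-0.07263649292809862), 0.079] [np.float64(276.95704684924306), np.float64(223.58964946192373)] [np.float64(225.2520646991506), np.float64(192.97319014096163)]
```

apply_moves([
  [[27.5, 49.2, -6], 1.571, 1],
  [[27.5, 49.2, -6], 1.571, 1],
  [[27.5, 49.2, -6], 1.571, 1],
  [[27.5, 49.2, -6], 1.571, 1],
  [[27.5, 49.2, -6], 1.571, 1],
  [[27.5, 49.2, -6], 1.571, 1],
  [[27.5, 49.2, -6], 1.571, 1],
  [[27.5, 49.2, -6], 1.571, 1],
  [[27.5, 49.2, -6], 1.571, 1],
  [[27.5, 49.2, -6], 1.571, 1],
  [[27.5, 49.2, -6], 1.571, 1],
  [[27.5, 49.2, -6], 1.571, 1],
  [[27.5, 49.2, -6], 1.571, 1],
  [[27.5, 49.2, -6], 1.571, 1],
  [[27.5, 49.2, -6], 1.571, 1],
  [[27.5, 49.2, -6], 1.571, 1],
  [[27.5, 49.2, -6], 1.571, 1],
  [[27.5, 49.2, -6], 1.571, 1],
  [[27.5, 49.2, -6], 1.571, 1],
  [[27.5, 49.2, -6], 1.571, 1],
])

```text
clock: 2.57
tool_pos: [0.5541, -0.1233, 0.1838]
orientation: [-180.0, -0.0, -65.6]
force: [0.5, 0.7, -0.0]
opening: 0.0003
gripper_force: 0.0
```

apply_moves([
  [[0, 0, -4], 0, 1],
  [[0, 0, -7], 0, 1],
  [[0, 0, -9], 0, 1],
  [[0, 0, -9.4], 0, 1],
  [[0, 0, -9.4], 0, 1],
  [[0, 0, -9.4], 0, 1],
])

```text
clock: 3.07
tool_pos: [0.5551, -0.1229, 0.0906]
orientation: [-180.0, -0.0, -65.5]
force: [0.3, -1.0, 0.7]
opening: 0.0007
gripper_force: 0.0
```

```bash
python3 - <<'E'
from h import *
o=ctrl.get_obs(); print(o["tool_pos"],o["force"])
s=ctrl.snapshot("side"); t=ctrl.snapshot("top")
a=cv2.resize(s["img"][130:270,170:310,::-1],(560,560),interpolation=2)
p=o["tool_pos"].copy(); p[2]-=.017; print(proj(s,p))
cv2.imwrite("pics/s1.png",a)
E
```

```text
[ 0.55509739 -0.12285079  0.09061982] [ 0.30528934 -1.0351458   0.65884671]
[np.float64(231.26186329944943), np.float64(208.66604136000635)]
```

View pics/s1.png

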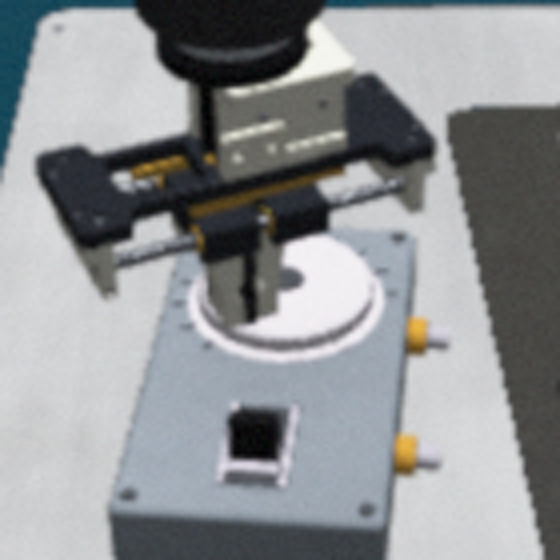

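```bash
cat > t.py <<'E'
import numpy as np
ax=np.array([.575,-.080]); c0=np.array([.5545,-.1225])
for a in (-3,4,10,13,20,26,30,33,40,46,50,53,60,66,70,73,76):
    f=np.radians(204.4-a); u=np.array([np.cos(f),np.sin(f)]); t=np.array([u[1],-u[0]])
    p=ax+.036*u-.0145*t; print(a,np.round((p-c0)*100,2),round(-np.radians(a),3))
E
python3 t.py
```

```text
-3 [-0.48  1.31] 0.052
4 [-0.82  1.64] -0.07
10 [-1.08  1.95] -0.175
13 [-1.19  2.12] -0.227
20 [-1.43  2.53] -0.349
26 [-1.59  2.9 ] -0.454
30 [-1.67  3.16] -0.524
33 [-1.73  3.35] -0.576
40 [-1.81  3.82] -0.698
46 [-1.83  4.23] -0.803
50 [-1.82  4.5 ] -0.873
53 [-1.8  4.7] -0.925
60 [-1.72  5.17] -1.047
66 [-1.6   5.56] -1.152
70 [-1.5   5.81] -1.222
73 [-1.42  5.99] -1.274
76 [-1.32  6.17] -1.326
```

apply_moves([
  [[-0.2, 0.5, 0], 0, 1],
  [[-0.35, 0.9, 0], 0.02, 1],
  [[-0.48, 1.31, 0], 0.052, 1],
  [[-0.65, 1.47, 0], -0.01, 1],
  [[-0.82, 1.64, 0], -0.07, 1],
  [[-0.95, 1.8, 0], -0.12, 1],
  [[-1.08, 1.95, 0], -0.175, 1],
  [[-1.19, 2.12, 0], -0.227, 1],
  [[-1.19, 2.12, 0], -0.227, 1],
  [[-1.3, 2.3, 0], -0.29, 1],
  [[-1.43, 2.53, 0], -0.349, 1],
  [[-1.51, 2.7, 0], -0.4, 1],
  [[-1.59, 2.9, 0], -0.454, 1],
  [[-1.67, 3.16, 0], -0.524, 1],
  [[-1.73, 3.35, 0], -0.576, 1],
  [[-1.73, 3.35, 0], -0.576, 1],
  [[-1.73, 3.35, 0], -0.576, 1],
  [[-1.73, 3.35, 0], -0.576, 1],
])

```text
clock: 4.67
tool_pos: [0.5372, -0.0888, 0.0897]
orientation: [-180.0, 0.0, -98.3]
force: [-0.1, -0.7, 0.2]
opening: 0.0003
gripper_force: 0.0
```

```bash
python3 - <<'E'
from h import *
o=ctrl.get_obs(); print(o["tool_pos"],o["force"],o["orientation"])
for c,s in look(["fin","dial_axis"]):
    if c=="side": a=cv2.resize(s["img"][130:230,190:290,::-1],(500,500),interpolation=2)
    else: b=cv2.resize(s["img"][165:265,230:330,::-1],(300,500),interpolation=2)
    if c=="side": cv2.imwrite("pics/s2.png",np.hstack([b,a]))
    for k in range(1,7):
        f=np.radians(230-20*k-5.6); print(k,proj(s,[.575+.036*np.cos(f),-.08+.036*np.sin(f),.079]))
E
```

```text
[ 0.53718472 -0.08881725  0.08971311] [-0.08502875 -0.74683314  0.16981826] [-1.79986359e+02  4.21205518e-03 -9.83484189e+01]
top fin []
top dial_axis []
1 [np.float64(286.99435967899274), np.float64(222.33646572402657)]
2 [np.float64(281.55911476238555), np.float64(223.90571400105554)]
3 [np.float64(275.90376368549875), np.float64(223.51644660947312)]
4 [np.float64(270.71738434234345), np.float64(221.21670875580332)]
5 [np.float64(266.63016499912686), np.float64(217.28918572854195)]
6 [np.float64(264.13521882129896), np.float64(212.21460144673958)]
side fin [([225.1, 193.9], 0.79, [0.5399, -0.0761, 0.079])]
side dial_axis [([239.3, 202.5], 0.85, [0.5718, -0.0889, 0.064])]
1 [np.float64(225.78026262863938), np.float64(198.94969374884417)]
2 [np.float64(224.6178864932371), np.float64(195.6771144380272)]
3 [np.float64(225.39666375065397), np.float64(192.3602600540966)]
4 [np.float64(227.97106854433665), np.float64(189.39212723653503)]
5 [np.float64(231.99997773384686), np.float64(187.10574457150716)]
6 [np.float64(237.00071936251285), np.float64(185.74586248473315)]
```

View pics/s2.png

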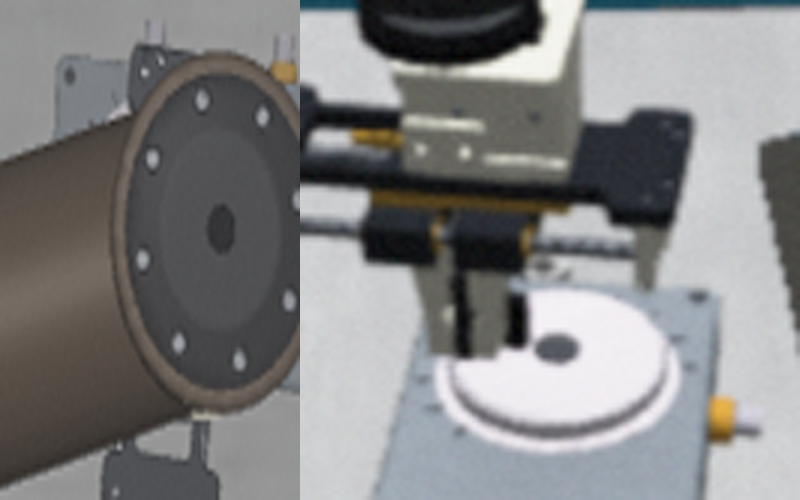

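The side crop shows the fingers on the near side of the fin. A strip of the fin's inner end is visible at about px (231–236, 187–200). I'll compare that with each stop's prediction.

```bash
python3 - <<'E'
from h import *
s=ctrl.snapshot("side")
for k in (1,2,3):
    f=np.radians(230-20*k-5.6); u=np.array([np.cos(f),np.sin(f)]); t=np.array([u[1],-u[0]])
    for w in (-.005,.005): print(k,w,[np.round(proj(s,[*(np.array([.575,-.08])+.013*u+w*t),z]),1).tolist() for z in (.064,.091)])
p=ctrl.get_obs()["tool_pos"]
for d in ([0,0],[0.0095,0.0],[-.0095,0]):
    print(np.round(proj(s,[p[0]+d[0],p[1]-.0095,p[2]-.017]),1))
E
```

```text
1 -0.005 [[236.4, 202.8], [236.0, 193.2]]
1 0.005 [[234.6, 200.4], [234.3, 190.8]]
2 -0.005 [[235.2, 201.7], [234.8, 192.1]]
2 0.005 [[235.0, 199.1], [234.6, 189.5]]
3 -0.005 [[234.7, 200.5], [234.3, 190.9]]
3 0.005 [[235.9, 197.9], [235.6, 188.3]]
[223.5 202.3]
[227.8 202.2]
[219.3 202.3]
```

apply_moves([
  [[-0.15, -1, 0], 0, 1],
  [[-0.15, -1, 4], 0, 1],
  [[3, -1, 8], 0, 1],
  [[7, -1, 8], 0, 1],
  [[11, -1, 8], 0, 1],
  [[12, -1, 8], 0, 1],
  [[12, -1, 8], 0, 1],
])

```text
clock: 5.6
tool_pos: [0.6598, -0.0995, 0.1686]
orientation: [-180.0, -0.0, -98.5]
force: [0.5, 0.7, -0.6]
opening: 0.0003
gripper_force: 0.0
```

```bash
python3 - <<'E'
from h import *
for c,s in look(["fin","dial_axis"],("side",)):
    cv2.imwrite("pics/s3.png",cv2.resize(s["img"][150:250,180:300,::-1],(720,600),interpolation=2))
E
```

```text
side fin [([227.8, 195.8], 0.75, [0.5463, -0.0833, 0.079])]
side dial_axis [([242.4, 197.6], 0.64, [0.5785, -0.0708, 0.064])]
```

View pics/s3.png

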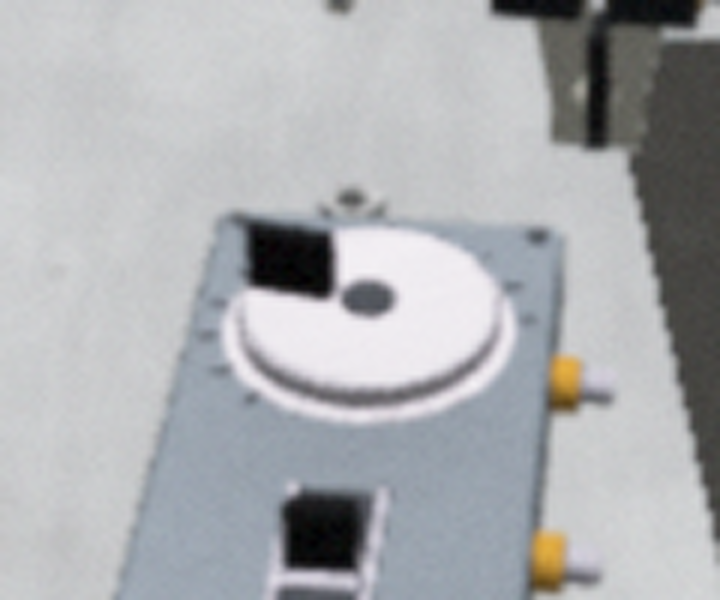

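The fin's lower edge runs from (332,297) to (247,285), rising to the left with a slope of about 0.14. That matches stop 3, so two clicks are done. Two remain, up to 75° of finger advance.

apply_moves([
  [[-4, 0, 0], 0, 1],
  [[-8, 0, 0], 0, 1],
  [[-11.5, 0, 0], 0, 1],
  [[-12.15, 0, 0], 0, 1],
  [[-12.15, 0, 0], 0, 1],
  [[-12.15, 0, -4], 0, 1],
  [[-12.15, 0, -7], 0, 1],
  [[-12.15, 0, -8], 0, 1],
  [[-12.15, 0, -8], 0, 1],
  [[-12, 0.6, -8], 0, 1],
  [[-12, 1, -8], 0, 1],
  [[-12.04, 1.23, -8], -0.06, 1],
  [[-12.08, 1.47, -8], -0.122, 1],
  [[-12.09, 1.67, -8], -0.175, 1],
  [[-12.1, 1.88, -8], -0.227, 1],
  [[-12.09, 2.02, -8], -0.262, 1],
  [[-12.09, 2.15, -8], -0.297, 1],
  [[-12.07, 2.35, -8], -0.349, 1],
  [[-12.07, 2.35, -8], -0.349, 1],
  [[-12.07, 2.35, -8], -0.349, 1],
])

```text
clock: 7.42
tool_pos: [0.5375, -0.0749, 0.091]
orientation: [-179.9, 0.1, -118.4]
force: [0.6, 0.3, -0.5]
opening: 0.0003
gripper_force: 0.0
```

```bash
python3 - <<'E'
from h import *
for c,s in look(["fin"],("side",)):
    cv2.imwrite("pics/s4.png",cv2.resize(s["img"][150:250,180:300,::-1],(720,600),interpolation=2))
    for k in (3,4,5):
        f=np.radians(230-20*k-5.6); u=np.array([np.cos(f),np.sin(f)]); t=np.array([u[1],-u[0]])
        print(k,[np.round((np.array(proj(s,[*(np.array([.575,-.08])+r*u+w*t),.091]))-[180,150])*6).tolist() for r,w in ((.013,-.005),(.013,.005),(.047,-.005),(.047,.005))])
E
```

```text
side fin []
3 [[326.0, 245.0], [334.0, 230.0], [239.0, 232.0], [247.0, 217.0]]
4 [[327.0, 238.0], [343.0, 225.0], [256.0, 207.0], [272.0, 195.0]]
5 [[333.0, 231.0], [355.0, 222.0], [284.0, 188.0], [306.0, 179.0]]
```

View pics/s4.png

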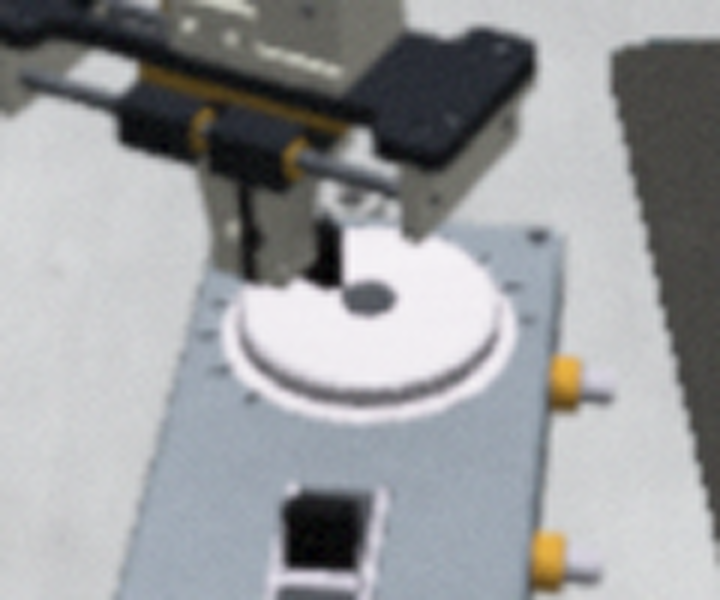

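The fin's right edge is at x≈343, as predicted for stop 4, so three clicks are done. Now the last one, then retreat and look.

apply_moves([
  [[0.04, 0.24, 0], -0.06, 1],
  [[0.08, 0.47, 0], -0.122, 1],
  [[0.14, 0.67, 0], -0.175, 1],
  [[0.2, 0.86, 0], -0.227, 1],
  [[0.25, 0.98, 0], -0.262, 1],
  [[0.3, 1.11, 0], -0.297, 1],
  [[0.38, 1.29, 0], -0.349, 1],
  [[0.45, 1.41, 0], -0.384, 1],
  [[0.45, 1.41, 0], -0.384, 1],
  [[0.45, 1.41, 0], -0.384, 1],
  [[-0.35, 0.8, 0], -0.384, 1],
  [[-0.5, 0.7, 3], -0.384, 1],
  [[-0.5, 0.7, 7], -0.384, 1],
  [[3, 0, 8], -0.384, 1],
  [[7, -1, 8], -0.384, 1],
  [[11, -2, 8], -0.384, 1],
  [[12, -2, 8], -0.384, 1],
  [[12, -2, 8], -0.384, 1],
])

```text
clock: 9.02
tool_pos: [0.6581, -0.0965, 0.1682]
orientation: [180.0, -0.1, -140.5]
force: [0.3, -0.7, -0.1]
opening: 0.0004
gripper_force: 0.0
```

```bash
python3 - <<'E'
from h import *
o=ctrl.get_obs(); print(o["orientation"])
for c,s in look(["fin","tab_top"],("side",)):
    cv2.imwrite("pics/s5.png",cv2.resize(s["img"][150:250,180:300,::-1],(720,600),interpolation=2))
E
```

```text
[ 1.79980490e+02 -5.54411486e-02 -1.40531703e+02]
side fin [([230.9, 186.4], 0.62, [0.552, -0.0475, 0.079])]
side tab_top [([234.2, 234.3], 0.65, [0.5642, -0.2157, 0.082])]
```

View pics/s5.png

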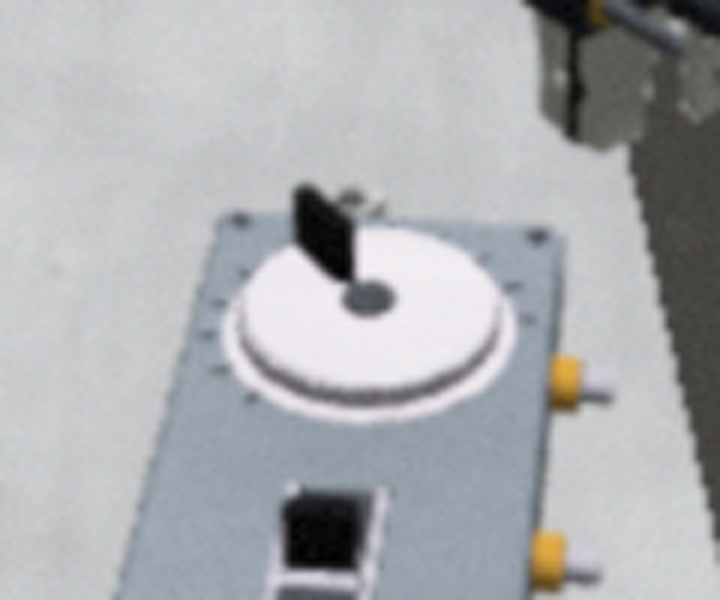

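The fin is at x 293–357, matching the stop 5 prediction, so four clicks are done. On to the tab.

apply_moves([
  [[-3, -4, 0], 0.12, 1],
  [[-6, -8, 0], 0.24, 1],
  [[-9, -12, 0], 0.36, 1],
  [[-9.8, -14.9, 0], 0.48, 1],
  [[-9.8, -14.9, 0], 0.6, 1],
  [[-9.8, -14.9, 0], 0.72, 1],
  [[-9.8, -14.9, 0], 0.784, 1],
  [[-9.8, -14.9, 0], 0.784, 1],
  [[-9.8, -14.9, -4], 0.784, 1],
  [[-9.8, -14.9, -7], 0.784, 1],
  [[-9.8, -14.9, -8.7], 0.784, 1],
  [[-9.8, -14.9, -8.7], 0.784, 1],
  [[-9.8, -14.9, -8.7], 0.784, 1],
])

```text
clock: 10.25
tool_pos: [0.5577, -0.244, 0.0825]
orientation: [179.9, -0.0, -95.7]
force: [0.3, -0.1, 0.2]
opening: 0.0009
gripper_force: 0.0
```

apply_moves([
  [[0.05, 0.5, 0], 0, 1],
  [[0.1, 1, 0], 0, 1],
  [[0.13, 1.3, 0], 0, 1],
  [[0.16, 1.6, 0], 0, 1],
  [[0.19, 1.9, 0], 0, 1],
  [[0.22, 2.2, 0], 0, 1],
  [[0.25, 2.5, 0], 0, 1],
  [[0.28, 2.8, 0], 0, 1],
  [[0.31, 3.1, 0], 0, 1],
  [[0.33, 3.3, 0], 0, 1],
  [[0.35, 3.5, 0], 0, 1],
  [[0.35, 3.5, 0], 0, 1],
])

```text
clock: 11.25
tool_pos: [0.5618, -0.209, 0.0824]
orientation: [180.0, 0.0, -95.6]
force: [-0.5, -0.0, -0.3]
opening: 0.0006
gripper_force: 0.0
```

apply_moves([
  [[0.01, 0.1, 0], 0, 1],
  [[0.02, 0.2, 0], 0, 1],
  [[0.03, 0.3, 0], 0, 1],
])

```text
clock: 11.5
tool_pos: [0.562, -0.2064, 0.0824]
orientation: [180.0, -0.0, -95.6]
force: [0.9, -2.0, -0.8]
opening: 0.0004
gripper_force: 0.8
```

apply_moves([
  [[0.01, 0.1, 0], 0, 1],
  [[0.02, 0.15, 0], 0, 1],
  [[0.02, 0.15, 0], 0, 1],
])

```text
clock: 11.75
tool_pos: [0.562, -0.2059, 0.0824]
orientation: [180.0, -0.1, -95.6]
force: [0.7, -7.9, -2.6]
opening: 0.0005
gripper_force: 3.6
```

```bash
python3 - <<'E'
from h import *
print(ctrl.get_obs()["tool_pos"])
for c,s in look(["tab_top"],("side",)):
    for d in (0,.018,.021,.024): print(d,proj(s,[.563+.098*d,-.2155+.995*d,.082]))
E
```

```text
[ 0.56201012 -0.20586121  0.08237647]
side tab_top []
0 [np.float64(233.58225230994321), np.float64(234.2540557865081)]
0.018 [np.float64(234.69339647795718), np.float64(228.3516068603698)]
0.021 [np.float64(234.8752558950659), np.float64(227.38556127229816)]
0.024 [np.float64(235.0561830355282), np.float64(226.42446798065112)]
```

The tool met a solid stop right where "fully home" was predicted (8 N, y=-0.206). Backing off, rising clear and checking.

apply_moves([
  [[-0.05, -0.5, 0], 0, 1],
  [[-0.15, -1.5, 0], 0, 1],
  [[-0.15, -1.5, 4], 0, 1],
  [[0, -1.5, 8], 0, 1],
  [[4, -1.5, 10], 0, 1],
  [[8, -1.5, 10], 0, 1],
  [[12, -1.5, 10], 0, 1],
  [[15, -1.5, 10], 0, 1],
  [[15, -1.5, 10], 0, 1],
  [[15, -1.5, 10], 0, 1],
])

```text
clock: 12.68
tool_pos: [0.7131, -0.2201, 0.1805]
orientation: [179.9, 0.0, -95.6]
force: [-0.4, -0.2, -0.2]
opening: 0.0005
gripper_force: 0.0
```

```bash
python3 - <<'E'
from h import *
for c,s in look(["fin","tab_top","nozzle","nut","tin"],("side",)):
    cv2.imwrite("pics/s6.png",cv2.resize(s["img"][130:330,140:340,::-1],(600,600),interpolation=2))
E
```

```text
side fin [([232.7, 187.7], 0.96, [0.5563, -0.0526, 0.079])]
side tab_top [([242.2, 198.3], 0.52, [0.5788, -0.097, 0.082]), ([231.8, 227.5], 0.49, [0.5588, -0.1949, 0.082])]
side nozzle [([248.7, 296.1], 0.69, [0.5924, -0.3046, 0.0])]
side nut [([239.3, 185.5], 0.38, [0.5675, 0.0654, 0.0])]
side tin [([205.5, 306.9], 0.64, [0.51, -0.3298, 0.0])]
```

View pics/s6.png

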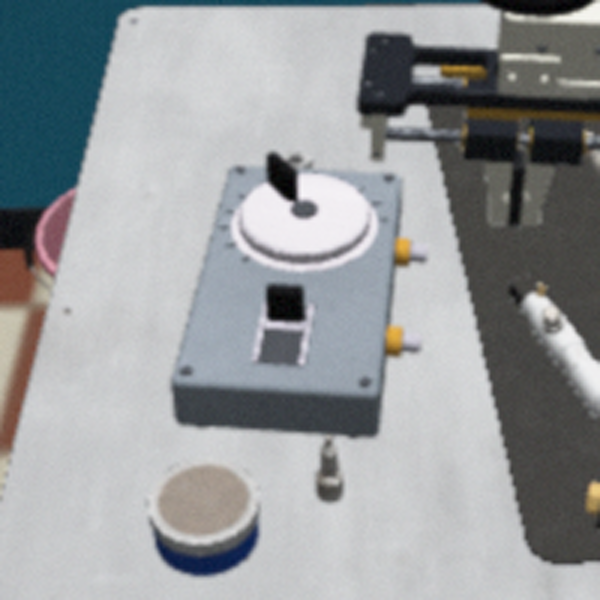

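The tab (285,300) sits at the slot's dial end, and the fin (282,177) is still at stop 5. The nozzle, nut and tin are where they were, and the gripper is clear. Handing in.

```bash
python3 -c "
from plant import ctrl
print(ctrl.close_job())"
```

```text
the job is handed in; nothing more can be done
None
```

The job is handed in, though it returned no verdict: the last picture shows the dial four clicks clockwise and the tab home, where it met its solid stop at about 8 N, with the nozzle, nut and tin not visibly moved.

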